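# Half-twist lamp test of the outage lantern

### The job

The lantern's battery barrel swivels on its stand: take the steel pin from the wooden block and push it fully home through the hole in the barrel's ear into the bracket below, so that the barrel cannot turn. Then drop the black bayonet cap into the barrel's mouth, lugs through the notches, and twist it clockwise against its spring halfway to the lock, until its grip bar points at the raised pips on the rim (well before the lock clicks). Finish holding the cap there in the gripper, since it springs back if let go, and leave everything else on the table where it is.

Things in the scene. Friction and masses are not known exactly. Their poses are not given: they have to be found in the camera images.
- pin_head (a point): Centre of the round knob (18 mm across, 22 mm high) at the top of the steel pin, z up. The pin stands upright in the hole of a wooden block (60 x 60 mm, 45 mm high), its collar resting on the block. Below the knob a neck 12 mm across and 8 mm high, the collar (18 mm across, 4 mm thick), then the shank: 9 mm across, 36 mm long, tapered tip. The collar's underside is 23 mm below this point. About 60 g.
- pin_tip (a point): Tip of the pin's shank, on its axis, 59 mm below the centre of the knob; z up along the pin.
- ear_hole (a point): Centre of the mouth of the hole (11.5 mm wide, through, bevelled) in the ear of the lantern's aluminium battery barrel: at the ear's upper face, 66 mm above the table, 60 mm to the side of the barrel's axis. The ear is 8 mm thick and 28 mm wide. It starts in line with the bracket's hole.
- bracket_hole (a point): Centre of the mouth of the hole (11.5 mm wide, 30 mm deep) in the bracket of the fixed stand, just below the ear, 56 mm above the table. When the pin is home its collar rests on the ear and its tip is 26 mm below this point.
- mouth (a point): Centre of the aluminium barrel's open mouth at the top of its rim, 100 mm above the table, z up along the barrel's axis. Barrel 73 mm across; mouth 51 mm across with two opposite notches, 15 mm wide, cut through the rim; the x axis runs along the line of the notches, the ear is on the -y side. The barrel swivels on the fixed stand until the pin locks it (then 0.05 rad of play).
- cap_grip (a point): Centre of the grip bar of the black bayonet cap, which stands upright on the table; 42 mm above its underside (54 mm high in all), z up. Bar: 44 mm long along x, 14 mm wide, 24 mm high, on a round stem 17 mm across. Half a turn about z makes no difference. About 90 g. Seated in the barrel this point is 26 mm above the rim; lying on top of the rim, 42 mm.
- cap_base (a point): Centre of the cap's underside: a disc 47 mm across, 12 mm thick, with two opposite lugs along x (under the ends of the grip bar), 10 mm wide, 6 mm high, 62 mm from tip to tip.
- seat (a point): Centre of the seat for the cap inside the barrel, 16 mm below the top of the rim: the brass contact ring. The rim's lip is 5 mm thick; between it and the seat is the groove in which the lugs turn, 11 mm high.
- pip (a point): One of the two small raised pips (4 mm wide) on top of the rim, opposite each other, 31 mm from the barrel's axis, 0.74 rad (42 degrees) clockwise from the notches seen from above. The grip bar points at them when the cap is halfway to the lock.
- contact_ring (a joint): Angle in rad of the sprung contact ring in the barrel, relative to the barrel: 0 at rest; grows as the cap's lugs turn it clockwise seen from above (the lugs meet it after about 0.09 rad of free turn from the middle of the notches). Spring 0.12 N m per rad. The lock clicks at about 1.3; halfway is 0.65 (grip bar in line with the pips).
- ring_mark (a point): Centre of the contact ring's upper face; its x axis turns with the ring and lies along the notches at rest. With the cap's lugs against the ring, the cap's x axis is within about 0.1 rad of it.
- thermo_case: flat glass thermometer case, 130 x 19 x 15 mm, lying between the task's things. Not to be disturbed; origin at the centre of its underside.
- tweezers_tin: flat steel tweezers tin, 100 x 28 x 14 mm, lying between the task's things. Not to be disturbed; origin at the centre of its underside.
- tape_roll: roll of grey tape lying flat, 64 mm wide, 22 mm high. Not to be disturbed; origin at the centre of its underside.
- spare_cell: upright battery cell, 33 mm wide, 60 mm high. Not to be disturbed; origin at the centre of its underside.
Things that resemble listed ones, but are neither listed nor needed, are in the scene too. Of the things shaped like the part that bears cap_grip, the black one is meant.

How it is judged (in metres and radians):
On the way, in this order (a step that is already met when the one before it is completed fails the run):
1. the pin is fully home through the ear into the bracket (horizontal distance between pin_tip and ear_hole below 0.01 m and horizontal distance between pin_tip and bracket_hole below 0.005 m and z of pin_tip in the frame of bracket_hole below -0.019 m and angle between pin_tip's own z axis and vertical below 0.3 rad), for 0.2 s.
2. with the pin home, the cap is seated in the barrel's mouth below the lip (all of step 1 and horizontal distance between cap_grip and mouth below 0.006 m and z of cap_grip in the frame of mouth below 0.031 m and angle between cap_grip's own z axis and vertical below 0.15 rad), for 0.1 s.
At the end, for the whole second after the job is handed in: Pin upright through ear (within 10 mm) and bracket (within 5 mm, tip 19 mm deep); cap upright in the mouth (within 6 mm), grip bar centre under 31 mm above the rim; its lugs hold the contact ring still at 0.45 to 0.85 rad; gripper holds the cap with over 2 N (all of step 2 and value of joint contact_ring between 0.45 and 0.85 rad and velocity of joint contact_ring between -0.1 and 0.1 rad/s and angle between the x axis of cap_grip and the x axis of ring_mark, either way round below 0.25 rad and contact force between the fingers and cap above 2 N); the arm keeps its last pose, push and grip.
It fails at once if the cap is turned on towards the lock click (contact ring past 1.1 rad) (value of joint contact_ring above 1.1 rad).
It fails at once if a thing that does not belong to the job is moved by over 30 mm (distance of any of thermo_case, tweezers_tin, tape_roll, spare_cell from where it was at the start of the episode above 0.03 m).
It also fails if it takes over 64 s, if anything falls off the work surface, if the arm or the gripper's body presses on something with over 40 N, if the wrist force passes 120 N, or if a joint passes its speed limit or range.

### The arm

A 6-joint arm with a two-finger parallel gripper is mounted at the origin on the work surface. World frame = base frame: x ahead of the robot, y to its left, z up, the work surface at z = 0. Lengths are in m, angles in degrees, forces in N, time in s.
With the tool pointing down it reaches from about 0.4 to 0.825 m from the base axis. Payload 7 kg.
Tool frame: the origin (TCP) lies on the front face of the gripper's body, between the roots of the fingers; the fingertips stand 66 mm ahead of it and the grasp point (between the pads) lies 47 mm ahead of it; z points along the fingers, y is the line along which they close (so a half turn about z gives the same grasp; the last joint's range is limited). The gripper opens to 88 mm and grips with 3 to 60 N. Pads are 19 mm wide; open, the fingers measure 130 mm over their backs; the gripper's body (78 mm by 193 mm) begins 47 mm behind the grasp point.
Start: joints at [-58.149, 20.546, 0.682, 0, -70.136, -16.507], TCP at [0.179, -0.651, 0.292] pointing down, gripper open.
Joint ranges: [-176.03, 176.03], [-82.01, 121.73], [-58.28, 71.71], [-173.87, 95.51], [-174.79, -0.11], [-173.66, 173.66]. Speed limits (degrees/s): [136.94, 136.94, 172.46, 180, 180, 180].

### API

Orientations are given as [roll, pitch, yaw] about the fixed x, y, z axes, in that order (R = Rz(yaw) Ry(pitch) Rx(roll)).
In Python, from plant import ctrl gives the robot as it stands.
- The arm moves only by the tool send_rows, never from a script. Its argument "deltas" is a list of rows, each a list of 2 entries, a list of its own where there are three numbers: the shift along the tool's x, y, z each as a share of 800 mm, from -1 to 1, then the turn about the tool's z as a share of 90 degrees, from -1 to 1. A call has exactly 5 rows; each row is the pose to reach, as a shift and turn from the pose commanded when the call began, along the tool's axes at that moment; what a row does not reach only later rows make up. A row lasts 1/12 s, in which the tool goes at most 41.7 mm and 7.16 degrees, less where a joint would pass 70% of its speed; a pose out of reach is approached as far as the arm can. A call with a number of a shift or a turn outside -1 to 1 is refused whole. A call with a gripper value outside its range is refused whole. "gripper" is the opening, from 0 (shut) to 1 (fully open), set as the call begins (left out, the last holds). The fingers move at their own pace and stop on an object; the grip force is fixed at half the most. Time passes only in rows, so rows that repeat a pose let the fingers close, or fill a call up. It gives the time, the measured TCP pose, the force, the opening and the grip force at its end, in the units of the state.
- ctrl.get_obs(): the state, without advancing time (a new reading comes with each control period).
- ctrl.snapshot(name): name is "scene" or "top" or "wrist"; returns a dict with "color" (480x640x3 uint8, red, green, blue), "vertical_fov" (degrees; the focal length in pixels is half the picture's height over the tangent of half this angle, whatever the lens; pixels are square), "cx", "cy" (the principal point, pixels), "rvec" (rotation vector, rad) and "tvec" (3), from world to camera coordinates, as OpenCV has them. Camera axes: x right, y down, z forward; pixel columns grow to the right and rows downward; lengths in m; the calibration is good to about 2 mm. The wrist camera is an equidistant fisheye: a pixel r from the principal point sees the ray r / f radians off the axis. A picture is of the moment at which its call begins. There is no depth.
- ctrl.close_job(): hands the job in; it is judged then, once.
Trained networks look in a picture, given as the dict that the camera call returned (one of the last four; its "shot" number tells which), for a name from the list of things; names that differ only in an ending like _2 or _b are one class to them, and where a whole thing is asked for, a point or a joint stands for the part that bears it (a point fixed in the world has none). Each returns a list of dicts, best first, with "conf" (0 to 1); they miss things now and then, are a little off and sometimes report something else, mostly with a low value. They report only what shows in the picture. A call takes as long as a camera call. They do not tell look-alikes from the thing itself.
- ctrl.boxes_of(picture, thing): "xy" ([column, row] as shares, 0 to 1, of the picture: columns of its width, rows of its height, amid what is visible of it).
- ctrl.cut_out(picture, thing): "pixels" (480x640 bool, what is visible of it) and "xy" ([column, row] as shares, 0 to 1, of the picture: columns of its width, rows of its height, amid what is visible of it).
The state is a dict: "clock": time; "joint_pos": joint angles; "qvel": joint speeds; "tau": joint torques, N m; "tool_pos": TCP position; "orientation": TCP orientation; "force": force on the tool from outside, world axes, zero at the start; "moment": the same for the moment, N m; "opening": finger opening in m; "gripper_force": force on a finger pad.
Only numpy, scipy, OpenCV 4.12 (cv2) and the standard library are available. Lean on these libraries where they do the work, as an engineer would, in place of code of your own. Each camera call takes 0.05 s, during which the arm holds its last target. There are 200 camera calls.

## Working session

There is one attempt and no reset: what is moved stays moved. The work goes in short steps, Python scripts to look and compute and a tool call to move; the robot and the scene stay as the last step left them, time stands still between calls to the robot, and variables do not carry over. Pictures are saved under pics/ and viewed, at most 10 in all, crops included, and the job is handed in when it is done.

Besides the shell and the picture viewer there is one more tool, called after "Request:" as a command line: name --argument value ..., lists and objects as JSON in quotes. send_rows: Moves the arm, as the interface text tells. Shift numbers are shares of 800 mm and turn numbers shares of 90 degrees, none past 1 either way. Its arguments: {"type":"object","properties":{"deltas":{"type":"array","items":{"type":"array"}},"gripper":{"type":"number"}},"required":["deltas"]}

```bash
mkdir -p pics
cat > h.py <<'E'
import numpy as np,cv2,sys
from plant import ctrl
def K(p):
    f=240/np.tan(np.radians(p["vertical_fov"])/2); return f
def ray(p,uv,wrist=False):
    f=K(p); d=np.array([uv[0]-p["cx"],uv[1]-p["cy"]])
    if wrist:
        r=np.hypot(*d); t=r/f; v=np.array([*(d/max(r,1e-9)*np.sin(t)),np.cos(t)])
    else: v=np.array([*(d/f),1])
    R,_=cv2.Rodrigues(np.array(p["rvec"],float)); 
    return -R.T@np.array(p["tvec"]).ravel(), R.T@(v/np.linalg.norm(v))
def atz(p,uv,z,wrist=False):
    o,d=ray(p,uv,wrist); return o+d*(z-o[2])/d[2]
def proj(p,X,wrist=False):
    R,_=cv2.Rodrigues(np.array(p["rvec"],float)); c=R@np.array(X)+np.array(p["tvec"]).ravel(); f=K(p)
    if wrist:
        r=np.hypot(c[0],c[1]); t=np.arctan2(r,c[2]); return np.array([p["cx"],p["cy"]])+f*t*c[:2]/max(r,1e-9)
    return np.array([p["cx"],p["cy"]])+f*c[:2]/c[2]
def save(p,n): cv2.imwrite("pics/"+n+".png",p["color"][:,:,::-1])
def xy(d): return np.array(d["xy"])*[640,480]
E
python3 - <<'E'
from h import *
np.set_printoptions(precision=3,suppress=True)
for n in ["top","scene"]:
    p=ctrl.snapshot(n); save(p,n); print(n,ray(p,(320,240)),p["vertical_fov"],p["cx"],p["cy"])
    for t,z in [("pin_head",.068),("cap_grip",.054),("mouth",.1),("ear_hole",.066),("thermo_case",.015),("tweezers_tin",.014),("tape_roll",.02),("spare_cell",.06),("pip",.1)]:
        try:
            for d in ctrl.boxes_of(p,t)[:3]: print(t,round(d["conf"],2),xy(d).round(1),atz(p,xy(d),z))
        except Exception as e: print(t,e)
print(ctrl.get_obs())
E
```

```text
top (array([0.337, 0.023, 1.135]), array([ 0.183, -0.06 , -0.981])) 50.24196558566452 307.18588539985785 237.37289290627902
cap_grip 0.91 [182.3 255.7] [0.504 0.249 0.054]
cap_grip 0.91 [141.4 233.9] [0.551 0.337 0.054]
cap_grip 0.9 [181.5 296.9] [0.417 0.247 0.054]
mouth 0.94 [289.3 216.4] [0.58  0.022 0.1  ]
ear_hole 0.86 [286.1 217.9] [0.584 0.029 0.066]
thermo_case 0.82 [223.1 263.2] [0.493 0.167 0.015]
thermo_case 0.24 [452.1 260.8] [ 0.499 -0.341  0.015]
tweezers_tin 0.93 [373.6 261.8] [ 0.497 -0.165  0.014]
tweezers_tin 0.72 [291.  220.8] [0.589 0.018 0.014]
tape_roll 0.73 [399.1 182.9] [ 0.678 -0.228  0.02 ]
pip 0.96 [289.1 219.3] [0.573 0.023 0.1  ]
scene (array([ 1.061, -0.36 ,  0.656]), array([-0.58 ,  0.449, -0.68 ])) 52.42696089985576 312.992676920259 232.52736720029267
pin_head 0.53 [115.7 308.2] [ 0.502 -0.318  0.068]
cap_grip 0.64 [438.4 195.4] [0.581 0.312 0.054]
cap_grip 0.59 [393.7 199. ] [0.537 0.23  0.054]
cap_grip 0.57 [364.7 178.6] [0.45  0.228 0.054]
mouth 0.9 [324.6 248.7] [0.609 0.    0.1  ]
ear_hole 0.87 [322.9 248.9] [0.58  0.02  0.066]
thermo_case 0.6 [357.2 219.6] [0.51  0.161 0.015]
thermo_case 0.45 [207.9 290.1] [ 0.505 -0.172  0.015]
tweezers_tin 0.66 [206.  289.5] [ 0.501 -0.173  0.014]
tape_roll 0.77 [230.9 372.8] [ 0.674 -0.219  0.02 ]
tape_roll 0.7 [325.7 248.1] [0.544 0.055 0.02 ]
spare_cell 0.56 [435.7 252. ] [0.696 0.18  0.06 ]
pip 0.89 [321.8 249.4] [ 0.608 -0.004  0.1  ]
pip 0.57 [112.  305.8] [ 0.525 -0.323  0.1  ]
{'clock': 1.0, 'joint_pos': array([-58.149,  20.545,   0.683,   0.001, -70.134, -16.505]), 'qvel': array([-0.063,  0.021, -0.006,  0.045, -0.08 , -0.115]), 'tau': array([  0.   , -58.239,  29.33 ,   7.002,   0.012,  -0.   ]), 'tool_pos': array([ 0.179, -0.651,  0.292]), 'orientation': array([-179.997,   -0.   , -164.654]), 'force': array([ 0.726, -0.001, -0.568]), 'moment': array([ 0.019, -0.023,  0.027]), 'gripper_force': 0.0, 'opening': 0.08776222670603567}
```

View pics/top.png

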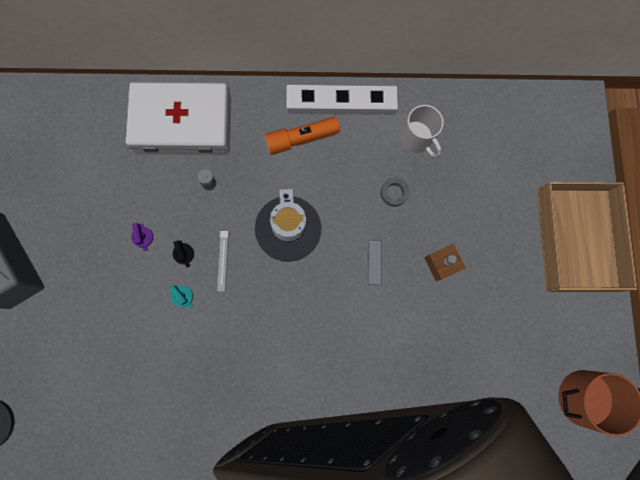

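View pics/scene.png

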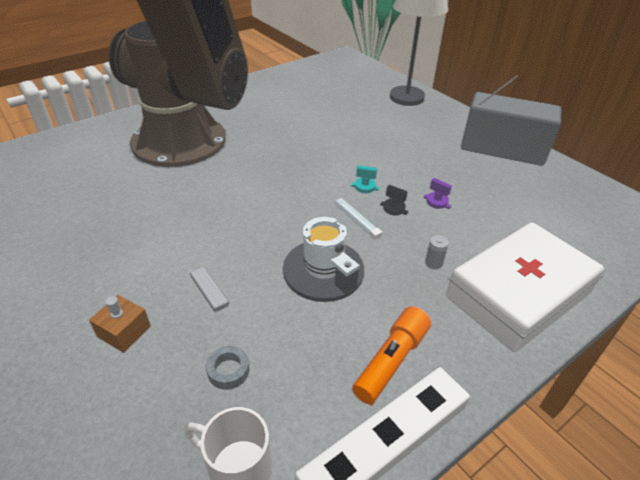

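The top view shows the pin on the block at about (450,260), the barrel mouth at (289,219) with its ear at (286,197) on the far (+x) side. The caps are black (182,253), teal (181,296) and purple (142,236). The scene view agrees. Next I work out the move to hover over the pin.

```bash
cat >> h.py <<'E'
np.set_printoptions(precision=4,suppress=True)
def go(X,yaw=None,lift=0.047):
    """shares for putting the grasp point at X with the tool pointing down"""
    o=ctrl.get_obs(); R=cv2.Rodrigues(np.zeros(3))[0]
    from scipy.spatial.transform import Rotation as S
    R=S.from_euler("xyz",o["orientation"],degrees=True).as_matrix()
    d=R.T@(np.array(X)+[0,0,lift]-o["tool_pos"])
    t=0 if yaw is None else -((yaw-o["orientation"][2]+180)%360-180)/90
    print("shift",(d/0.8),"turn",round(t,4),"t",o["clock"],"tcp",o["tool_pos"],o["orientation"])
E
python3 - <<'E'
from h import *
p=ctrl.snapshot("top")
X=atz(p,(450,259),.074);print(X); go([X[0],X[1],.2],180)
for n,u,z in [("m",(289,216),.1),("ear",(286,196),.066),("cap",(182,251),.05)]: print(n,atz(p,u,z))
E
```

```text
[ 0.4943 -0.3179  0.074 ]
shift [-0.4907  0.2971  0.0565] turn 0.1705 t 1.05 tcp [ 0.1786 -0.6509  0.2922] [-179.9994   -0.0003 -164.6557]
m [0.5803 0.0228 0.1   ]
ear [0.6326 0.0294 0.066 ]
cap [0.5147 0.2504 0.05  ]
```

Request:
send_rows --deltas '[[[-0.033,0.02,0.004],0],[[-0.066,0.04,0.008],0],[[-0.099,0.06,0.011],0],[[-0.132,0.08,0.015],0],[[-0.164,0.099,0.019],0]]'

```text
clock: 1.47
tool_pos: [0.2849, -0.5387, 0.277]
orientation: [-180.0, 0.0, -164.7]
force: [0.4, -0.0, 0.2]
opening: 0.0877
gripper_force: 0.0
```

Request:
send_rows --deltas '[[[-0.033,0.02,0.004],0],[[-0.066,0.04,0.008],0],[[-0.099,0.06,0.011],0],[[-0.132,0.08,0.015],0],[[-0.164,0.099,0.019],0]]'

```text
clock: 1.88
tool_pos: [0.3907, -0.4275, 0.2619]
orientation: [-180.0, 0.0, -164.6]
force: [1.0, -0.0, 0.1]
opening: 0.0877
gripper_force: 0.0
```

Request:
send_rows --deltas '[[[-0.033,0.02,0.004],0.034],[[-0.066,0.04,0.008],0.068],[[-0.099,0.06,0.011],0.102],[[-0.132,0.08,0.015],0.136],[[-0.163,0.099,0.019],0.17]]'

```text
clock: 2.3
tool_pos: [0.4956, -0.3165, 0.2468]
orientation: [-180.0, 0.0, 179.9]
force: [1.1, 0.6, -0.6]
opening: 0.0877
gripper_force: 0.0
```

Run:
```python
from h import *
p=ctrl.snapshot("wrist"); save(p,"w1"); print(ray(p,(p["cx"],p["cy"])),p["cx"],p["cy"],K(p))
print(ctrl.get_obs()["tool_pos"],ctrl.get_obs()["orientation"])
for t,z in [("pin_head",.068)]:
  for d in ctrl.cut_out(p,t)[:3]:
    ys,xs=np.nonzero(d["pixels"]); print(d["conf"],xy(d),xs.min(),xs.max(),ys.min(),ys.max(),atz(p,xy(d),z,True))
q=ctrl.snapshot("top")
for d in ctrl.cut_out(q,"pin_head")[:3]: print(d["conf"],xy(d),atz(q,xy(d),.068))
```

```text
(array([ 0.4133, -0.3159,  0.3399]), array([ 0.3008,  0.    , -0.9537])) 314.74438086743703 237.76614357276614 371.64829954431775
[ 0.4983 -0.314   0.2459] [179.9815   0.0599 179.7672]
0.87 [308.48 227.28] 297 320 213 246 [ 0.4907 -0.3207  0.068 ]
0.3 [603.008 263.52 ] 546 639 221 308 [ 0.5265 -0.0276  0.068 ]
```

View pics/w1.png

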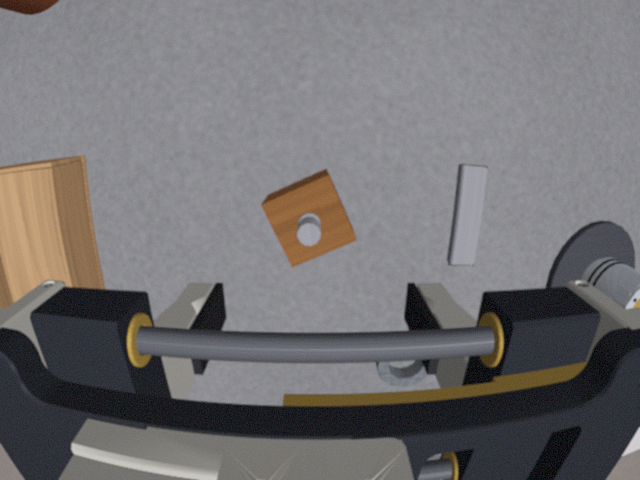

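The wrist picture shows the knob's top disc at about (309,234), with the block around it; image down is +x. The tape roll is near (402,365). The arm was still settling, so I take a fresh shot and fit the knob silhouette to its mask.

```bash
cat >> h.py <<'E'
def cyl(cx,cy,segs,n=40):
    a=np.linspace(0,2*np.pi,n,endpoint=False)
    return np.array([[cx+r*np.cos(t),cy+r*np.sin(t),z] for r,z in segs for t in a])
def fitpin(p,mask,z0,wrist):
    """fit xy of pin (z0=knob centre height) to mask by silhouette IoU"""
    from scipy.optimize import minimize
    S=8
    ys,xs=np.nonzero(mask); c=atz(p,(xs.mean(),ys.mean()),z0,wrist)
    x0,y0=xs.min()-15,ys.min()-15; w=xs.max()+15-x0; h=ys.max()+15-y0
    M=cv2.resize(mask[y0:y0+h,x0:x0+w].astype(np.uint8),(w*S,h*S),interpolation=cv2.INTER_NEAREST)
    def cost(v):
        I=np.zeros_like(M)
        for segs in ([(.009,z0+.011),(.009,z0-.011)],[(.006,z0-.011),(.006,z0-.019)],[(.009,z0-.019),(.009,z0-.023)]):
            q=np.array([proj(p,X,wrist) for X in cyl(*v,segs)]);q=((q-[x0,y0]+.5)*S).round().astype(np.int32)
            cv2.fillConvexPoly(I,cv2.convexHull(q),1)
        return 1-(I&M).sum()/(I|M).sum()
    r=minimize(cost,c[:2],method="Nelder-Mead",options=dict(initial_simplex=[c[:2],c[:2]+[.004,0],c[:2]+[0,.004]],xatol=1e-4,fatol=1e-3))
    return r.x,1-r.fun
E
python3 - <<'E'
from h import *
for n,w in (("wrist",True),("scene",False)):
  p=ctrl.snapshot(n)
  for d in ctrl.cut_out(p,"pin_head")[:1]:
    x,i=fitpin(p,d["pixels"],.068,w); print(n,d["conf"],x,i)
    if w: go([x[0],x[1],.068],180); print(atz(p,(309,234),.079,True))
E
```

```text
wrist 0.72 [ 0.4927 -0.3206] 0.920881971465629
shift [ 0.0018 -0.003   0.1646] turn 0.0007 t 2.6 tcp [ 0.4942 -0.3182  0.2467] [-179.9954   -0.0043 -179.9354]
[ 0.4918 -0.3208  0.079 ]
scene 0.82 [ 0.4911 -0.3199] 0.7779278518768642
```

Request:
send_rows --deltas '[[[0.0025,-0.003,0.035],0],[[0.0025,-0.003,0.075],0],[[0.0025,-0.003,0.115],0],[[0.0025,-0.003,0.145],0],[[0.0025,-0.003,0.163],0]]'

```text
clock: 3.12
tool_pos: [0.4905, -0.3206, 0.1134]
orientation: [179.9, -0.2, 179.9]
force: [0.2, 0.8, 0.7]
opening: 0.088
gripper_force: 0.0
```

Request:
send_rows --deltas '[[[0,0,0],0],[[0,0,0],0],[[0,0,0],0],[[0,0,0],0],[[0,0,0],0]]' --gripper 0

```text
clock: 3.53
tool_pos: [0.4932, -0.3206, 0.1176]
orientation: [-180.0, 0.1, -180.0]
force: [-0.1, 0.2, -1.3]
opening: 0.06
gripper_force: 0.0
```

Request:
send_rows --deltas '[[[0,0,0],0],[[0,0,0],0],[[0,0,0],0],[[0,0,0],0],[[0,0,0],0]]'

```text
clock: 3.95
tool_pos: [0.4925, -0.3202, 0.1162]
orientation: [180.0, 0.0, -180.0]
force: [-0.5, 0.2, -0.8]
opening: 0.026
gripper_force: 0.0
```

Run:
```python
from h import *
p=ctrl.snapshot("wrist"); save(p,"w2"); go([0,0,0])
o=ctrl.get_obs();print(o["opening"],o["gripper_force"],o["force"])
p=ctrl.snapshot("top")
for t in("mouth","ear_hole","bracket_hole","cap_grip"):
  for d in ctrl.cut_out(p,t)[:3]: print(t,d["conf"],xy(d))
```

```text
shift [0.6153 0.4008 0.0865] turn 0 t 4.0 tcp [ 0.4925 -0.3202  0.1162] [ 179.9982   -0.0053 -179.952 ]
0.022190977409185925 0.0 [-0.1041 -0.1723 -0.7443]
mouth 0.67 [288.576 216.576]
ear_hole 0.79 [289.408 213.888]
ear_hole 0.46 [182.72  255.504]
bracket_hole 0.82 [287.68 225.12]
cap_grip 0.72 [142.08 234.72]
cap_grip 0.62 [181.888 253.296]
cap_grip 0.61 [183.872 295.824]
```

Request:
send_rows --deltas '[[[0,0,0],0],[[0,0,0],0],[[0,0,0],0],[[0,0,0],0],[[0,0,0],0]]'

```text
clock: 4.67
tool_pos: [0.4925, -0.3202, 0.1162]
orientation: [180.0, -0.0, -180.0]
force: [-1.1, 0.1, 0.3]
opening: 0.0173
gripper_force: 30.0
```

Request:
send_rows --deltas '[[[0,0,-0.02],0],[[0,0,-0.055],0],[[0,0,-0.095],0],[[0,0,-0.135],0],[[0,0,-0.16],0]]'

```text
clock: 5.08
tool_pos: [0.4931, -0.3207, 0.2476]
orientation: [-179.9, 0.2, -179.9]
force: [1.0, -1.0, 0.1]
opening: 0.0172
gripper_force: 30.0
```

Request:
send_rows --deltas '[[[-0.008,0.03,0],0],[[-0.018,0.07,0],0],[[-0.03,0.116,0],0],[[-0.045,0.162,0],0],[[-0.06,0.208,0],0]]'

```text
clock: 5.5
tool_pos: [0.5403, -0.1524, 0.2444]
orientation: [180.0, 0.0, 180.0]
force: [1.9, -0.9, -0.6]
opening: 0.0172
gripper_force: 30.0
```

Request:
send_rows --deltas '[[[-0.015,0.046,0],0],[[-0.03,0.092,0],0],[[-0.045,0.138,0],0],[[-0.06,0.184,0],0],[[-0.07,0.228,0],0]]'

```text
clock: 5.92
tool_pos: [0.5968, 0.0308, 0.2442]
orientation: [180.0, 0.0, -179.9]
force: [0.6, -0.2, 0.1]
opening: 0.0174
gripper_force: 30.0
```

Request:
send_rows --deltas '[[[0,0,0],0],[[0,0,0],0],[[0,0,0],0],[[0,0,0],0],[[0,0,0],0]]'

```text
clock: 6.33
tool_pos: [0.596, 0.0275, 0.2442]
orientation: [-180.0, -0.0, 180.0]
force: [0.4, 0.2, -0.6]
opening: 0.0173
gripper_force: 30.0
```

Run:
```python
from h import *
p=ctrl.snapshot("wrist"); save(p,"w3"); go([0.63,.03,.2]); np.save("w3.npy",p,allow_pickle=True)
o=ctrl.get_obs();print(o["opening"],o["gripper_force"],o["force"])
for t in("mouth","ear_hole","bracket_hole","pin_head","pip"):
  for d in ctrl.cut_out(p,t)[:2]: print(t,d["conf"],xy(d), atz(p,xy(d),.1,True))
```

```text
shift [-0.0425  0.0032 -0.0034] turn 0 t 6.3833 tcp [0.596  0.0275 0.2443] [179.9985   0.002  179.9576]
0.01715837308936571 29.999910593032837 [ 0.13   -1.117  -0.0581]
mouth 0.72 [310.976 214.08 ] [0.5721 0.0257 0.1   ]
mouth 0.4 [312.128 212.976] [0.5713 0.0264 0.1   ]
ear_hole 0.82 [311.168 216.   ] [0.5734 0.0258 0.1   ]
bracket_hole 0.87 [312.512 191.712] [0.5571 0.0267 0.1   ]
pin_head 0.72 [313.984 305.52 ] [0.6395 0.0275 0.1   ]
pip 0.77 [311.424 215.088] [0.5728 0.0259 0.1   ]
```

View pics/w3.png

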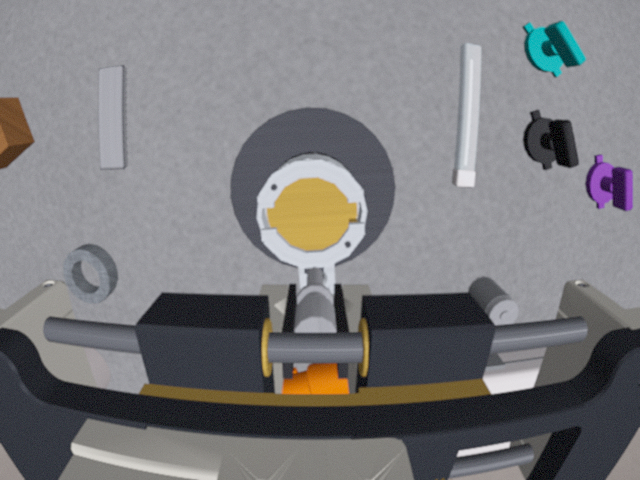

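The wrist view shows the rim centred near (312,212), pips at (274,187) and (348,244), and notches roughly on the image horizontal. The held pin hides the ear hole, so I move 85 mm further out to see it.

Request:
send_rows --deltas '[[[-0.02,0,0],0],[[-0.05,0,0],0],[[-0.085,0,0],0],[[-0.105,0,0],0],[[-0.105,0,0],0]]'

```text
clock: 7.05
tool_pos: [0.6828, 0.0284, 0.2431]
orientation: [-180.0, -0.0, -180.0]
force: [0.7, 0.1, -0.8]
opening: 0.0175
gripper_force: 30.0
```

Request:
send_rows --deltas '[[[0,0,0],0],[[0,0,0],0],[[0,0,0],0],[[0,0,0],0],[[0,0,0],0]]'

```text
clock: 7.47
tool_pos: [0.6798, 0.0288, 0.2447]
orientation: [180.0, 0.0, -179.9]
force: [0.2, 0.4, -1.3]
opening: 0.0171
gripper_force: 30.0
```

Run:
```python
from h import *
p=ctrl.snapshot("wrist"); np.save("w4.npy",p,allow_pickle=True); go([0.63,.03,.2])
c=cv2.resize(p["color"][60:260,210:410],(600,600),interpolation=cv2.INTER_CUBIC); cv2.imwrite("pics/w4.png",c[:,:,::-1])
for t in("ear_hole","pin_head"):
  for d in ctrl.cut_out(p,t)[:1]: ys,xs=np.nonzero(d["pixels"]); print(t,d["conf"],xy(d),xs.min(),xs.max(),ys.min(),ys.max())
```

```text
shift [ 0.0624  0.0016 -0.0029] turn 0 t 7.5167 tcp [0.6799 0.0288 0.2447] [ 179.9875    0.0325 -179.9426]
ear_hole 0.61 [311.872  96.48 ] 252 367 31 192
pin_head 0.79 [313.088 306.624] 294 335 267 331
```

View pics/w4.png

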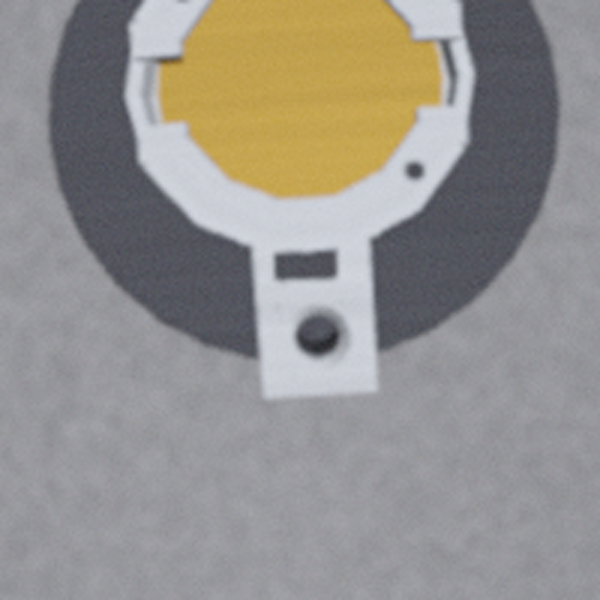

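The crop shows the ear hole centred at crop (321,335), i.e. full (316.7,171.3). Notch centres are at about crop (172,92) and (425,74), so the barrel is turned about 4° from the image axis. Now I compute the positions and fit the held pin.

Run:
```python
from h import *
p=np.load("w4.npy",allow_pickle=True).item()
f=lambda u,v:((u+.5)/3-.5+210,(v+.5)/3-.5+60)
e=atz(p,f(321,335),.066,True); a=atz(p,f(172,92),.1,True); b=atz(p,f(425,74),.1,True)
m=(a+b)/2; print("ear",e,"notches",a,b,"mouth",m,"dist",np.linalg.norm((e-m)[:2]),"notch dir",np.degrees(np.arctan2(*(b-a)[1::-1])),"ear dir",np.degrees(np.arctan2(*(e-m)[1::-1])))
p=ctrl.snapshot("wrist"); o=ctrl.get_obs(); t=o["tool_pos"]
g=p["color"]
for dz in(.047+.011,.047,.047+.023,.047+.059): print(dz,proj(p,t-[0,0,dz],True))
d=ctrl.cut_out(p,"pin_head")[0]["pixels"]
for y in range(262,335,4):
    xs=np.nonzero(d[y])[0]; print(y,(xs.min(),xs.max()) if len(xs) else None,end=" ")
cv2.imwrite("pics/w5.png",cv2.resize(g[240:360,240:400],(800,600),interpolation=cv2.INTER_CUBIC)[:,:,::-1])
go(e)
```

```text
ear [0.6321 0.0308 0.066 ] notches [ 0.5753 -0.0008  0.1   ] [0.5715 0.0522 0.1   ] mouth [0.5734 0.0257 0.1   ] dist 0.05896721966632675 notch dir 94.036129650836 ear dir 4.905507967608511
0.057999999999999996 [313.5288 309.6366]
0.047 [313.4763 321.6599]
0.07 [313.5805 297.9693]
0.106 [313.7067 269.9871]
262 None 266 None 270 (np.int64(309), np.int64(321)) 274 (np.int64(306), np.int64(322)) 278 (np.int64(306), np.int64(322)) 282 (np.int64(305), np.int64(322)) 286 (np.int64(303), np.int64(325)) 290 (np.int64(300), np.int64(330)) 294 (np.int64(298), np.int64(331)) 298 (np.int64(298), np.int64(332)) 302 (np.int64(298), np.int64(332)) 306 (np.int64(296), np.int64(333)) 310 (np.int64(295), np.int64(334)) 314 (np.int64(295), np.int64(334)) 318 (np.int64(294), np.int64(334)) 322 (np.int64(294), np.int64(335)) 326 (np.int64(294), np.int64(335)) 330 (np.int64(294), np.int64(335)) 334 None shift [0.0601 0.0026 0.1642] turn 0 t 7.7167 tcp [0.6801 0.0287 0.2444] [ 179.9936    0.0153 -179.9499]
```

View pics/w5.png

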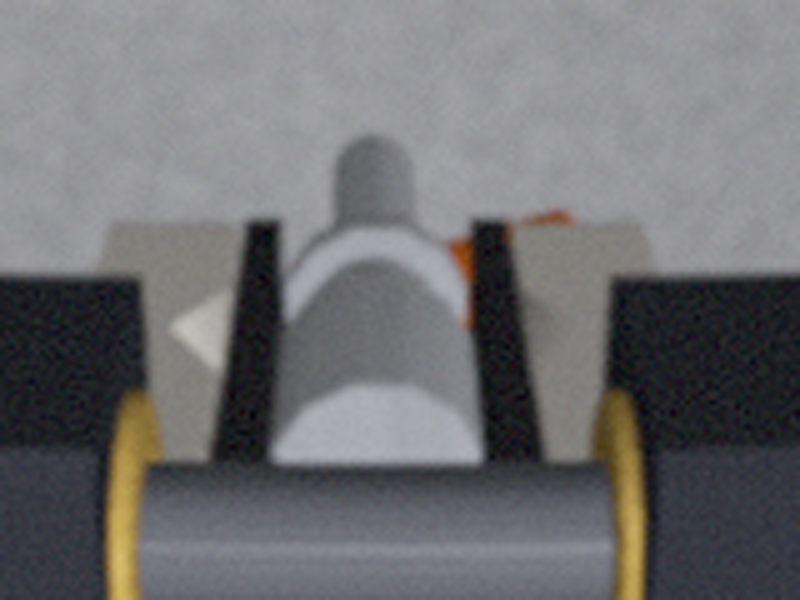

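The crop shows the pin upright in the fingers, shank at column ~314.7 and tip edge at row ~267. That is within about 1 mm of the tool axis. I move over the ear and go down to just above it.

Request:
send_rows --deltas '[[[0.015,0.001,0],0],[[0.035,0.0018,0],0],[[0.053,0.0018,0],0],[[0.0596,0.0018,0],0],[[0.0596,0.0018,0.01],0]]'

```text
clock: 8.13
tool_pos: [0.6326, 0.0303, 0.2381]
orientation: [180.0, 0.2, -179.9]
force: [0.6, 0.1, -0.3]
opening: 0.0174
gripper_force: 30.0
```

Request:
send_rows --deltas '[[[0,0,0.02],0],[[0,0,0.045],0],[[0,0,0.06],0],[[0,0,0.064],0],[[0,0,0.064],0]]'

```text
clock: 8.55
tool_pos: [0.6325, 0.0299, 0.1835]
orientation: [-179.9, -0.1, -180.0]
force: [0.0, 0.7, 0.1]
opening: 0.0174
gripper_force: 30.0
```

Request:
send_rows --deltas '[[[0,0,0],0],[[0,0,0],0],[[0,0,0],0],[[0,0,0],0],[[0,0,0],0]]'

```text
clock: 8.97
tool_pos: [0.6328, 0.0302, 0.1856]
orientation: [180.0, 0.1, -180.0]
force: [-0.3, -0.7, -0.4]
opening: 0.0174
gripper_force: 30.0
```

Run:
```python
from h import *
p=ctrl.snapshot("wrist"); o=ctrl.get_obs(); t=o["tool_pos"]; print(t,o["force"])
print("tip pred",proj(p,t-[0,0,.1072],True),"hole pred",proj(p,[.6323,.0305,.066],True),"1mm x",proj(p,[.6333,.0305,.066],True),"1mm y",proj(p,[.6323,.0315,.066],True))
cv2.imwrite("pics/w6.png",cv2.resize(p["color"][210:330,240:400],(800,600),interpolation=cv2.INTER_CUBIC)[:,:,::-1])
```

```text
[0.6327 0.0301 0.1855] [-0.06    0.0733  0.724 ]
tip pred [313.6377 268.8051] hole pred [314.285  260.6021] 1mm x [314.2843 262.1211] 1mm y [315.9162 260.6027]
```

View pics/w6.png

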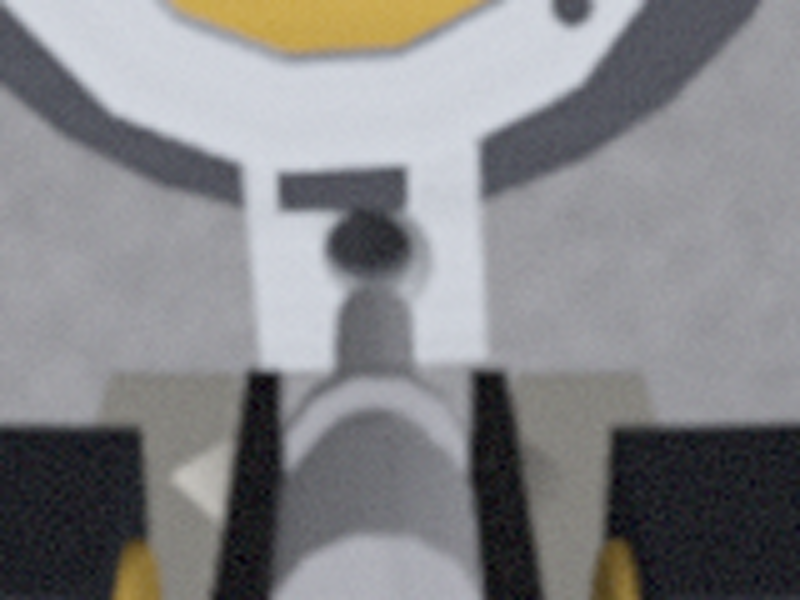

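The crop shows the ear hole at crop (371,250) just beyond the pin tip at (375,285), laterally aligned to about half a millimetre. I check the row bias against the finger tips and collar.

Run:
```python
from h import *
p=ctrl.snapshot("wrist"); o=ctrl.get_obs(); t=o["tool_pos"]
c=lambda X:((proj(p,X,True)-[240,210]+.5)*5-.5).round(1)
for s in(-.0095,.0095): print("padtip",c(t+[s,.009,-.066]))
print("collar front bottom/top",c(t+[-.009,0,-.0482-.023]),c(t+[-.009,0,-.0482-.019]))
print("collar hull top", min(c(X)[1] for X in cyl(t[0],t[1],[(.009,t[2]-.0712),(.009,t[2]-.0672)])))
print("knob top front", c(t+[-.009,0,-.0482+.011]),"knob bottom front",c(t+[-.009,0,-.0482-.011]))
for r in(.002,.003,.004): print("tip front",r,c(t+[-r,0,-.1072]))
for x in(.630,.632,.634): print("hole rows",x,c([x-.00575,.0301,.066]),c([x,.0301,.066]),c([x+.00575,.0301,.066]), "slot/ear end")
print("rim outer far edge", [c([x,.0255,.1])[1] for x in(.609,.610,.611)])
```

```text
padtip [464.8 369. ]
padtip [460.9 543.8]
collar front bottom/top [369.3 351.5] [369.2 368.6]
collar hull top 351.5
knob top front [368.4 523.5] knob bottom front [369.  405.1]
tip front 0.002 [370.  280.5]
tip front 0.003 [370.  272.5]
tip front 0.004 [370.  264.4]
hole rows 0.63 [370.4 194.2] [370.4 238.6] [370.4 282.3] slot/ear end
hole rows 0.632 [370.4 209.7] [370.4 253.9] [370.4 297.3] slot/ear end
hole rows 0.634 [370.4 225.2] [370.4 269.1] [370.4 312.2] slot/ear end
rim outer far edge [np.float64(162.0), np.float64(171.4), np.float64(180.8)]
```

Request:
send_rows --deltas '[[[0.0014,-0.0004,0],0],[[0.0014,-0.0004,0.005],0],[[0.0014,-0.0004,0.01],0],[[0.0014,-0.0004,0.016],0],[[0.0014,-0.0004,0.021],0]]'

```text
clock: 9.48
tool_pos: [0.6312, 0.0297, 0.1673]
orientation: [-180.0, -0.0, -180.0]
force: [-0.1, -0.6, 0.2]
opening: 0.0174
gripper_force: 30.0
```

Run:
```python
from h import *
o=ctrl.get_obs(); print(o["tool_pos"],o["force"],o["moment"])
```

```text
[0.6312 0.0297 0.1673] [-0.0529 -0.6455  0.207 ] [ 0.0257 -0.0073  0.0329]
```

Request:
send_rows --deltas '[[[0,0,0.005],0],[[0,0,0.01],0],[[0,0,0.015],0],[[0,0,0.018],0],[[0,0,0.018],0]]'

```text
clock: 9.9
tool_pos: [0.6313, 0.0297, 0.153]
orientation: [-180.0, -0.0, -180.0]
force: [0.6, 0.4, -0.4]
opening: 0.0167
gripper_force: 30.0
```

Request:
send_rows --deltas '[[[0,0,0.005],0],[[0,0,0.01],0],[[0,0,0.015],0],[[0,0,0.019],0],[[0,0,0.0195],0]]'

```text
clock: 10.32
tool_pos: [0.6313, 0.0297, 0.1374]
orientation: [-180.0, -0.0, -180.0]
force: [0.2, -0.1, -0.2]
opening: 0.017
gripper_force: 30.0
```

Request:
send_rows --deltas '[[[0,0,0.001],0],[[0,0,0.001],0],[[0,0,0.001],0],[[0,0,0.001],0],[[0,0,0.001],0]]'

```text
clock: 10.73
tool_pos: [0.6315, 0.0298, 0.1375]
orientation: [180.0, 0.0, -180.0]
force: [0.1, -0.8, -0.6]
opening: 0.0173
gripper_force: 30.0
```

Request:
send_rows --deltas '[[[0,0,0.001],0],[[0,0,0.002],0],[[0,0,0.003],0],[[0,0,0.003],0],[[0,0,0.003],0]]'

```text
clock: 11.15
tool_pos: [0.6318, 0.0297, 0.1369]
orientation: [-180.0, 0.1, -179.9]
force: [-5.2, -0.5, 12.6]
opening: 0.0174
gripper_force: 30.0
```

Request:
send_rows --deltas '[[[0,0,-0.002],0],[[0,0,-0.002],0],[[0,0,-0.002],0],[[0,0,-0.002],0],[[0,0,-0.002],0]]' --gripper 0.7

```text
clock: 11.57
tool_pos: [0.6313, 0.0297, 0.1362]
orientation: [-180.0, -0.0, -180.0]
force: [-0.0, 0.1, 0.6]
opening: 0.0447
gripper_force: 0.0
```

Request:
send_rows --deltas '[[[0,0,-0.01],0],[[0,0,-0.03],0],[[0,0,-0.06],0],[[0,0,-0.1],0],[[0,0,-0.135],0]]'

```text
clock: 11.98
tool_pos: [0.6314, 0.0296, 0.2464]
orientation: [-180.0, -0.0, -179.9]
force: [0.7, 0.3, 0.3]
opening: 0.0611
gripper_force: 0.0
```

Request:
send_rows --deltas '[[[0.01,0.02,0],0],[[0.03,0.055,0],0],[[0.05,0.095,0],0],[[0.07,0.135,0],0],[[0.09,0.17,0],0]]' --gripper 1

```text
clock: 12.4
tool_pos: [0.5586, 0.1671, 0.2452]
orientation: [180.0, 0.0, -180.0]
force: [0.8, 1.2, 0.5]
opening: 0.0859
gripper_force: 0.0
```

Request:
send_rows --deltas '[[[0.02,0.04,0],0],[[0.04,0.08,0],0],[[0.062,0.105,0],0],[[0.062,0.105,0],0],[[0.062,0.105,0],0]]'

```text
clock: 12.82
tool_pos: [0.509, 0.2509, 0.2452]
orientation: [180.0, 0.0, -179.8]
force: [1.0, 0.7, 0.2]
opening: 0.0874
gripper_force: 0.0
```

Request:
send_rows --deltas '[[[0,0,0],0],[[0,0,0],0],[[0,0,0],0],[[0,0,0],0],[[0,0,0],0]]'

```text
clock: 13.23
tool_pos: [0.51, 0.249, 0.2445]
orientation: [-180.0, -0.0, 180.0]
force: [-0.5, 0.6, 0.3]
opening: 0.0878
gripper_force: 0.0
```

Run:
```python
from h import *
p=ctrl.snapshot("wrist"); np.save("w7.npy",p,allow_pickle=True); save(p,"w7"); go([.5147,.25,.2])
for d in ctrl.cut_out(p,"cap_grip")[:3]:
  k=d["pixels"]; ys,xs=np.nonzero(k); print(d["conf"],xy(d),xs.min(),xs.max(),ys.min(),ys.max(),p["color"][k].mean(0),atz(p,xy(d),.03,True))
q=ctrl.snapshot("top")
for d in ctrl.cut_out(q,"pin_head")[:1]: print(d["conf"],xy(d),atz(q,xy(d),.095))
```

```text
shift [-0.0059  0.0011 -0.0032] turn 0 t 13.2833 tcp [0.51   0.2491 0.2445] [-179.992    -0.0079  179.9841]
0.97 [322.816 118.176] 296 350 88 146 [ 15.2639 166.7655 170.1038] [0.4226 0.2562 0.03  ]
0.97 [414.528 259.584] 393 440 226 284 [114.3626  58.4961 148.4966] [0.5454 0.3402 0.03  ]
0.71 [322.176 223.488] 298 348 188 259 [33.983  34.3642 37.7868] [0.5118 0.256  0.03  ]
0.66 [182.912 261.888] [0.4849 0.2382 0.095 ]
```

View pics/w7.png

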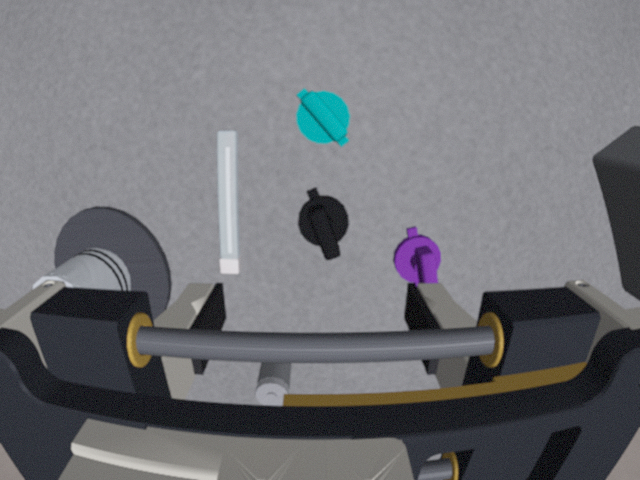

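The wrist view shows the black cap at (322,222), with its bar pointing towards (334,255). Teal is at (323,118) and purple at (416,258). I fit the cap model to its mask.

```bash
cat >> h.py <<'E'
def box(cx,cy,a,L,W,z0,z1):
    c,s=np.cos(a),np.sin(a)
    return [[cx+c*u-s*v,cy+s*u+c*v,z] for u in(-L/2,L/2) for v in(-W/2,W/2) for z in(z0,z1)]
def fitcap(p,mask,wrist,zb=0.,guess=None):
    from scipy.optimize import minimize
    S=6; ys,xs=np.nonzero(mask); x0,y0=xs.min()-20,ys.min()-20; w=xs.max()+20-x0; h=ys.max()+20-y0
    M=cv2.resize(mask[y0:y0+h,x0:x0+w].astype(np.uint8),(w*S,h*S),interpolation=cv2.INTER_NEAREST)
    c=atz(p,(xs.mean(),ys.mean()),zb+.025,wrist)
    def cost(v):
        x,y,a=v; I=np.zeros_like(M)
        for P in (cyl(x,y,[(.0235,zb),(.0235,zb+.012)]),box(x,y,a,.062,.010,zb,zb+.006),cyl(x,y,[(.0085,zb+.012),(.0085,zb+.03)]),box(x,y,a,.044,.014,zb+.03,zb+.054)):
            q=np.array([proj(p,X,wrist) for X in P]);q=((q-[x0,y0]+.5)*S).round().astype(np.int32)
            cv2.fillConvexPoly(I,cv2.convexHull(q),1)
        return 1-(I&M).sum()/(I|M).sum()
    best=None
    for a in np.radians(range(0,180,20)):
        r=minimize(cost,[c[0],c[1],a],method="Nelder-Mead",options=dict(initial_simplex=[[c[0],c[1],a],[c[0]+.006,c[1],a],[c[0],c[1]+.006,a],[c[0],c[1],a+.2]],xatol=1e-4,fatol=1e-4,maxiter=80))
        if best is None or r.fun<best.fun: best=r
    return best.x[:2],np.degrees(best.x[2])%180,1-best.fun
E
python3 - <<'E'
from h import *
p=ctrl.snapshot("wrist")
D=ctrl.cut_out(p,"cap_grip"); d=min(D,key=lambda d:np.ptp(p["color"][d["pixels"]].mean(0)))
x,a,i=fitcap(p,d["pixels"],True); print("mask",x,a,i)
b=(p["color"].astype(int).max(2)<62); n,l,st,ce=cv2.connectedComponentsWithStats(b.astype(np.uint8)); m=l==l[223,322]
print(m.sum(),d["pixels"].sum())
x,a,i=fitcap(p,m,True); print("dark",x,a,i); go([*x,.042],a+90); go([*x,.042],a-90)
q=ctrl.snapshot("top")
b=(q["color"].astype(int).max(2)<62); n,l,st,ce=cv2.connectedComponentsWithStats(b.astype(np.uint8)); k=l[253,182]; 
if k: print("top",fitcap(q,l==k,False))
E
```

```text
mask [0.5148 0.2572] 21.207787884057286 0.9585309484429937
2188 2451
dark [0.5155 0.257 ] 18.750509954561434 0.8720480940624205
shift [-0.0072  0.0093  0.1944] turn 0.792 t 13.5333 tcp [0.5097 0.2495 0.2445] [-179.9968   -0.0035 -179.968 ]
shift [-0.0072  0.0093  0.1944] turn -1.208 t 13.5333 tcp [0.5097 0.2495 0.2445] [-179.9968   -0.0035 -179.968 ]
top (array([0.5571, 0.2396]), np.float64(167.2654250448375), np.float64(0.2654563132837122))
```

Request:
send_rows --deltas '[[[-0.003,0.004,0.03],-0.06],[[-0.0066,0.0088,0.06],-0.13],[[-0.0066,0.0088,0.09],-0.2],[[-0.0066,0.0088,0.1],-0.233],[[-0.0066,0.0088,0.1],-0.233]]' --gripper 0.6

```text
clock: 14.0
tool_pos: [0.5139, 0.2559, 0.1619]
orientation: [-179.9, -0.3, -158.9]
force: [0.4, -0.4, -0.4]
opening: 0.0598
gripper_force: 0.0
```

Run:
```python
from h import *
p=ctrl.snapshot("wrist")
D=ctrl.cut_out(p,"cap_grip"); print([(d["conf"],xy(d)) for d in D]); d=min(D,key=lambda d:np.ptp(p["color"][d["pixels"]].mean(0)))
x,a,i=fitcap(p,d["pixels"],True); print("mask",x,a,i);  go([*x,.042],a-180); print(ctrl.get_obs()["opening"])
```

```text
[(0.83, array([312.512, 250.896])), (0.73, array([367.68 , 121.584])), (0.21, array([ 22.72 , 225.984]))]
mask [0.5152 0.2571] 20.575236923966692 0.9541013906002465
shift [-0.0002  0.0003  0.0947] turn 0.0037 t 14.1 tcp [0.5151 0.2568 0.1647] [-179.9753   -0.0133 -159.0923]
0.05454615169038833
```

Aligned. I descend and grip.

Request:
send_rows --deltas '[[[0,0,0.03],0],[[0,0,0.06],0],[[0,0,0.085],0],[[0,0,0.0945],0],[[0,0,0.0945],0]]'

```text
clock: 14.52
tool_pos: [0.5147, 0.2565, 0.0883]
orientation: [-180.0, -0.1, -159.1]
force: [1.2, -0.6, 0.3]
opening: 0.0525
gripper_force: 0.0
```

Request:
send_rows --deltas '[[[0,0,0],0],[[0,0,0],0],[[0,0,0],0],[[0,0,0],0],[[0,0,0],0]]' --gripper 0

```text
clock: 14.93
tool_pos: [0.5153, 0.257, 0.0899]
orientation: [180.0, 0.1, -159.0]
force: [-0.4, 0.6, -0.7]
opening: 0.0247
gripper_force: 0.0
```

Request:
send_rows --deltas '[[[0,0,0],0],[[0,0,0],0],[[0,0,0],0],[[0,0,0],0],[[0,0,0],0]]'

```text
clock: 15.35
tool_pos: [0.5151, 0.2569, 0.0894]
orientation: [180.0, 0.0, -159.0]
force: [-1.5, 0.2, 5.1]
opening: 0.0153
gripper_force: 30.0
```

Request:
send_rows --deltas '[[[0,0,0],0],[[0,0,0],0],[[0,0,0],0],[[0,0,0],0],[[0,0,0],0]]'

```text
clock: 15.77
tool_pos: [0.5151, 0.2568, 0.0894]
orientation: [180.0, 0.0, -159.0]
force: [-1.5, -0.0, 6.4]
opening: 0.0151
gripper_force: 30.0
```

Run:
```python
from h import *
go([.5728,.0252,.20],-85.5); o=ctrl.get_obs(); print(o["opening"],o["gripper_force"],o["joint_pos"])
```

```text
shift [ 0.0365 -0.2961 -0.1971] turn -0.8164 t 15.7667 tcp [0.5151 0.2568 0.0894] [ 179.9966    0.0235 -158.9753]
0.015098281578920444 30.001015663146973 [  45.9714   23.2995  -25.6356    0.0104  -41.0421 -114.9545]
```

Request:
send_rows --deltas '[[[0,0,-0.01],0],[[0,0,-0.035],0],[[0,0,-0.07],0],[[0,0,-0.11],0],[[0,0,-0.138],0]]'

```text
clock: 16.18
tool_pos: [0.5153, 0.2568, 0.2021]
orientation: [180.0, 0.1, -159.0]
force: [1.1, 0.8, -0.7]
opening: 0.0152
gripper_force: 30.0
```

Request:
send_rows --deltas '[[[0,-0.03,0],-0.07],[[0,-0.07,0],-0.15],[[0,-0.115,0],-0.23],[[0,-0.16,0],-0.31],[[0,-0.197,0],-0.38]]'

```text
clock: 16.6
tool_pos: [0.5716, 0.1078, 0.1997]
orientation: [180.0, -0.0, -124.4]
force: [-0.2, 0.2, -1.4]
opening: 0.0156
gripper_force: 30.0
```

Request:
send_rows --deltas '[[[0,0,0],-0.07],[[0,0,0],-0.15],[[0,0,0],-0.23],[[0,0,0],-0.31],[[0,0,0],-0.38]]'

```text
clock: 17.02
tool_pos: [0.5713, 0.1092, 0.1994]
orientation: [180.0, -0.0, -90.3]
force: [0.2, -0.2, -0.4]
opening: 0.015
gripper_force: 30.0
```

Request:
send_rows --deltas '[[[0,0,0],-0.056],[[0,0,0],-0.056],[[0,0,0],-0.056],[[0,0,0],-0.056],[[0,0,0],-0.056]]'

```text
clock: 17.43
tool_pos: [0.5714, 0.1096, 0.1994]
orientation: [180.0, -0.0, -85.7]
force: [0.9, 0.0, 0.1]
opening: 0.0156
gripper_force: 30.0
```

Run:
```python
from h import *
p=ctrl.snapshot("wrist"); np.save("w8.npy",p,allow_pickle=True); go([.5722,.025,.2],-85.5)
for t in("mouth","ear_hole","pin_head","cap_grip"):
  for d in ctrl.cut_out(p,t)[:1]: print(t,d["conf"],xy(d),d["pixels"].sum())
u=proj(p,[.5722,.025,.1],True).round().astype(int); print(u)
x0=u[0]-75;y0=max(0,u[1]-75); print(x0,y0)
cv2.imwrite("pics/w8.png",cv2.resize(p["color"][y0:y0+150,x0:x0+150],(600,600),interpolation=cv2.INTER_CUBIC)[:,:,::-1])
```

```text
shift [ 0.1055  0.0071 -0.0595] turn -0.0016 t 17.4833 tcp [0.5714 0.1096 0.1994] [179.9937   0.0008 -85.6415]
mouth 0.77 [323.968 117.312] 16970
ear_hole 0.23 [323.712 118.416] 7879
pin_head 0.96 [214.528 119.616] 1153
cap_grip 0.78 [313.216 276.912] 5251
[325 118]
250 43
```

View pics/w8.png

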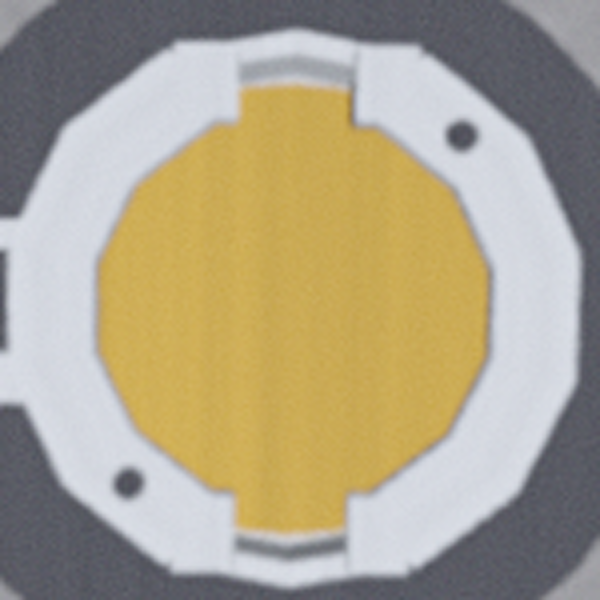

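The crop shows the mouth from above: opening columns 97–490, rim rows 30–587. Pips are at crop (461,136) and (128,484), and notches at (296,~85) top and (290,~535) bottom, so the rim centre is near (294.5,309.5). I compute the mouth pose and the cap's offset in the gripper.

Run:
```python
from h import *
p=np.load("w8.npy",allow_pickle=True).item()
W=lambda u,v,z=.1:atz(p,((u+.5)/4-.5+250,(v+.5)/4-.5+43),z,True)
print("centre",W(294.5,309.5),"pip mid",(W(461,136)+W(128,484))/2)
a,b=W(128,484),W(461,136); print("pip angle",np.degrees(np.arctan2(*(b-a)[1::-1]))%180, "pip radius",np.linalg.norm((b-a)[:2])/2)
a,b=W(290,535,.098),W(296.5,85,.098); print("notch angle",np.degrees(np.arctan2(*(b-a)[1::-1]))%180)
t=ctrl.get_obs()["tool_pos"]
p=ctrl.snapshot("wrist"); d=ctrl.cut_out(p,"cap_grip")[0]["pixels"]; ys,xs=np.nonzero(d); print(xs.min(),xs.max(),ys.min(),ys.max())
for y in range(ys.min(),ys.max()+1,6): x=np.nonzero(d[y])[0]; print(y,x.min(),x.max(),len(x),end="; ")
zb=t[2]-.047-.042-.0006; print()
yaw=np.radians(-85.64); q=np.array([proj(p,X,True) for X in cyl(t[0],t[1],[(.0235,zb),(.0235,zb+.012)])]); print("disc pred",q.min(0),q.max(0))
q=np.array([proj(p,X,True) for X in box(t[0],t[1],yaw,.062,.01,zb,zb+.006)]); print("lug pred",q.round(1))
cv2.imwrite("pics/w9.png",cv2.resize(p["color"][210:330,230:390],(800,600),interpolation=cv2.INTER_CUBIC)[:,:,::-1])
```

```text
centre [0.5728 0.0261 0.1   ] pip mid [0.573  0.0259 0.1   ]
pip angle 51.26292615597163 pip radius 0.031283316871536286
notch angle 93.639429859068
271 360 227 375
227 308 323 16; 233 305 325 21; 239 305 324 20; 245 299 331 33; 251 289 342 54; 257 281 349 69; 263 277 353 77; 269 274 355 82; 275 272 358 87; 281 271 360 90; 287 298 332 35; 293 298 331 34; 299 298 331 34; 305 298 332 35; 311 298 332 35; 317 298 332 35; 323 298 332 35; 329 299 332 34; Traceback (most recent call last):
  File "<stdin>", line 9, in <module>
    return umr_minimum(a, axis, None, out, keepdims, initial, where)
ValueError: zero-size array to reduction operation minimum which has no identity
```

Run:
```python
from h import *
o=ctrl.get_obs(); t=o["tool_pos"]; p=ctrl.snapshot("wrist"); zb=t[2]-.047-.042-.0006; yaw=np.radians(o["orientation"][2])
q=np.array([proj(p,X,True) for X in cyl(t[0],t[1],[(.0235,zb),(.0235,zb+.012)])]); print("disc pred",q.min(0),q.max(0))
q=np.array([proj(p,X,True) for X in box(t[0],t[1],yaw,.062,.01,zb,zb+.006)]); print("lug pred",q.round(1).tolist())
c=proj(p,[t[0],t[1],zb],True); print(c, proj(p,[t[0]+.001,t[1],zb],True)-c,proj(p,[t[0],t[1]+.001,zb],True)-c)
d=ctrl.cut_out(p,"cap_grip")[0]["pixels"]
for y in range(220,290,3): x=np.nonzero(d[y])[0]; print(y,(x.min(),x.max()) if len(x) else 0,end="; ")
```

```text
disc pred [267.5293 237.9178] [359.7329 328.3769]
lug pred [[322.5, 328.7], [322.7, 334.3], [305.0, 328.7], [304.7, 334.2], [323.4, 223.8], [323.7, 227.0], [303.8, 223.8], [303.5, 227.0]]
[313.6747 279.492 ] [-1.856  -0.1318] [-0.1418  1.6886]
220 0; 223 0; 226 0; 229 (np.int64(306), np.int64(324)); 232 (np.int64(306), np.int64(324)); 235 (np.int64(306), np.int64(324)); 238 (np.int64(305), np.int64(324)); 241 (np.int64(304), np.int64(324)); 244 (np.int64(300), np.int64(329)); 247 (np.int64(293), np.int64(337)); 250 (np.int64(289), np.int64(340)); 253 (np.int64(286), np.int64(344)); 256 (np.int64(283), np.int64(347)); 259 (np.int64(280), np.int64(350)); 262 (np.int64(278), np.int64(352)); 265 (np.int64(276), np.int64(353)); 268 (np.int64(275), np.int64(354)); 271 (np.int64(274), np.int64(355)); 274 (np.int64(272), np.int64(357)); 277 (np.int64(271), np.int64(358)); 280 (np.int64(270), np.int64(358)); 283 (np.int64(270), np.int64(352)); 286 (np.int64(299), np.int64(333)); 289 (np.int64(298), np.int64(332));
```

Run:
```python
from h import *
go([.5731,.0249,.1524],-86.3)
```

```text
shift [ 0.1057  0.0062 -0.0001] turn 0.0083 t 17.8833 tcp [0.5715 0.1096 0.1993] [179.9968  -0.0026 -85.5573]
```

Request:
send_rows --deltas '[[[0.02,0.0062,0],0.008],[[0.05,0.0062,0],0.008],[[0.08,0.0062,0],0.008],[[0.1,0.0062,0],0.008],[[0.1057,0.0062,0],0.008]]'

```text
clock: 18.3
tool_pos: [0.5727, 0.0226, 0.1994]
orientation: [180.0, -0.0, -86.4]
force: [-0.0, 0.4, -1.1]
opening: 0.0154
gripper_force: 30.0
```

Request:
send_rows --deltas '[[[0,0,0],0],[[0,0,0],0],[[0,0,0.003],0],[[0,0,0.006],0],[[0,0,0.006],0]]'

```text
clock: 18.72
tool_pos: [0.5728, 0.0256, 0.1939]
orientation: [179.9, -0.0, -86.2]
force: [-0.2, 0.8, -1.6]
opening: 0.0154
gripper_force: 30.0
```

Run:
```python
from h import *
p=ctrl.snapshot("wrist"); go([.5731,.0249,.1268],-86.3)
t=ctrl.get_obs()["tool_pos"]; print(proj(p,[.573,.0259,.1],True),proj(p,t-[0,0,.0896],True))
cv2.imwrite("pics/w10.png",cv2.resize(p["color"][190:310,235:395],(800,600),interpolation=cv2.INTER_CUBIC)[:,:,::-1])
```

```text
shift [ 0.0008 -0.0003  0.0253] turn 0.0009 t 18.7667 tcp [0.5728 0.0255 0.1941] [179.9537  -0.0078 -86.2175]
[313.084  276.8777] [313.3982 279.5211]
```

View pics/w10.png

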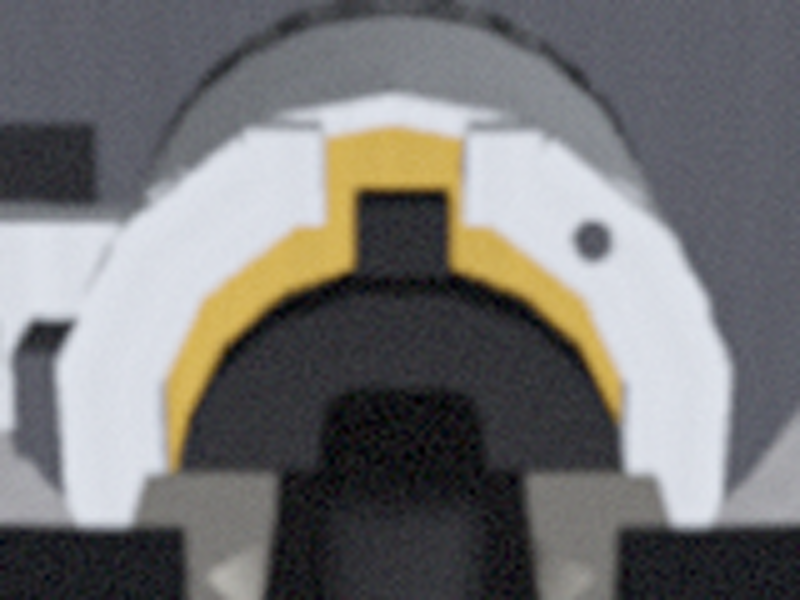

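The crop shows the lug (358–447) against the notch (325–465), so the cap is about 1 mm to the right. The lug tip is at row 190, notch corners at row 228 and the rim's outer edge at row 97. I check the fore-aft offset by projection.

Run:
```python
from h import *
from scipy.optimize import least_squares
p=ctrl.snapshot("wrist"); o=ctrl.get_obs(); t=o["tool_pos"]; print(t)
c=lambda X:((proj(p,X,True)-[235,190]+.5)*5-.5)
a=np.radians(-86.3); ex=np.array([np.cos(a),np.sin(a),0]); ey=np.array([-np.sin(a),np.cos(a),0])
# barrel: notch corners at inner radius 25.5, half width 7.5 ; rim outer front 36.5
L=[(24.4,7.5,(325,228)),(24.4,-7.5,(465,228))]
f=lambda v:np.concatenate([(c(np.array([v[0],v[1],.1])+ex*u/1e3+ey*w/1e3)-q) for u,w,q in L]+[[c(np.array([v[0],v[1],.1])+ex*.0362)[1]-97]])
for L in (L,[(24.4,-7.5,L[0][2]),(24.4,7.5,L[1][2])]):
    r=least_squares(f,[.573,.026],x_scale=1e-3); print("mouth",r.x,r.cost,r.fun)
# cap: lug bottom front corners (358,190),(447,190), disc hull sides
zb=t[2]-.0896
for zz in (zb,zb+.003):
  for s in(1,-1):
    g=lambda v:np.concatenate([c(np.array([v[0],v[1],zz])+ex*.031+ey*s*.005)-(358,190),c(np.array([v[0],v[1],zz])+ex*.031-ey*s*.005)-(447,190)])
    r=least_squares(g,t[:2],x_scale=1e-3); print("cap",zz,r.x,r.cost)
```

```text
[0.573  0.0254 0.1943]
mouth [0.5728 0.0255] 163.55852778069217 [-1.1411 -7.5774  1.1415 -7.4311 14.5559]
mouth [0.5728 0.0257] 20081.35017732442 [ 141.1105   -6.3558 -141.1467   -6.5022   15.6666]
cap 0.10469203941763937 [0.572  0.0274] 19.357027285113077
cap 0.10469203941763937 [0.5719 0.0275] 8722.937248612063
cap 0.10769203941763937 [0.572  0.0266] 27.20397145955867
cap 0.10769203941763937 [0.572  0.0266] 8876.032496262958
```

Request:
send_rows --deltas '[[[0.0018,-0.001,0],0],[[0.0018,-0.001,0.003],0],[[0.0018,-0.001,0.006],0],[[0.0018,-0.001,0.009],0],[[0.0018,-0.001,0.012],0]]'

```text
clock: 19.23
tool_pos: [0.5739, 0.0235, 0.1846]
orientation: [180.0, 0.0, -86.3]
force: [-0.3, 0.1, -0.9]
opening: 0.0148
gripper_force: 30.0
```

Run:
```python
from h import *
o=ctrl.get_obs(); print(o["tool_pos"],o["force"],o["moment"])
```

```text
[0.5739 0.0235 0.1846] [-0.3009  0.1298 -0.8532] [0.0073 0.1179 0.0203]
```

Request:
send_rows --deltas '[[[0,0,0.003],0],[[0,0,0.006],0],[[0,0,0.009],0],[[0,0,0.012],0],[[0,0,0.0125],0]]'

```text
clock: 19.65
tool_pos: [0.5737, 0.0235, 0.1744]
orientation: [180.0, -0.0, -86.3]
force: [-0.1, -0.2, -0.4]
opening: 0.0151
gripper_force: 30.0
```

Request:
send_rows --deltas '[[[0,0,0.0005],0],[[0,0,0.001],0],[[0,0,0.0015],0],[[0,0,0.0015],0],[[0,0,0.0015],0]]'

```text
clock: 20.07
tool_pos: [0.574, 0.0235, 0.1738]
orientation: [-180.0, 0.0, -86.3]
force: [-0.1, -0.5, -1.4]
opening: 0.015
gripper_force: 30.0
```

Request:
send_rows --deltas '[[[0,0,0.001],0],[[0,0,0.002],0],[[0,0,0.002],0],[[0,0,0.002],0],[[0,0,0.002],0]]'

```text
clock: 20.48
tool_pos: [0.5742, 0.0235, 0.1733]
orientation: [-179.9, -0.0, -86.2]
force: [-3.2, -0.7, 6.9]
opening: 0.0151
gripper_force: 30.0
```

Request:
send_rows --deltas '[[[0,0,-0.0015],0],[[0,0,-0.0015],0.06],[[0,0,-0.0015],0.12],[[0,0,-0.0015],0.18],[[0,0,-0.0015],0.24]]'

```text
clock: 20.9
tool_pos: [0.5738, 0.0235, 0.1735]
orientation: [180.0, -0.0, -108.1]
force: [-2.8, 0.7, 2.1]
opening: 0.0157
gripper_force: 30.0
```

Run:
```python
from h import *
o=ctrl.get_obs(); print(o["tool_pos"],o["orientation"],o["force"],o["moment"],o["opening"])
```

```text
[0.5738 0.0235 0.1735] [ 179.9794   -0.0065 -108.1299] [-2.7598  0.6835  2.1045] [0.3174 0.9287 0.0164] 0.01565399995962991
```

Request:
send_rows --deltas '[[[0,0,0],0.06],[[0,0,0],0.12],[[0,0,0],0.18],[[0,0,0],0.22],[[0,0,0],0.24]]'

```text
clock: 21.32
tool_pos: [0.5734, 0.0236, 0.1735]
orientation: [180.0, -0.0, -129.7]
force: [-3.8, 1.2, 3.5]
opening: 0.0155
gripper_force: 30.0
```

Request:
send_rows --deltas '[[[0,0,0],0],[[0,0,0],0],[[0,0,0],0],[[0,0,0],0],[[0,0,0],0]]'

```text
clock: 21.73
tool_pos: [0.5735, 0.0236, 0.1734]
orientation: [180.0, -0.0, -129.4]
force: [-5.4, 2.3, 5.3]
opening: 0.0157
gripper_force: 30.0
```

Run:
```python
from h import *
o=ctrl.get_obs(); print(o["tool_pos"],o["orientation"],o["force"],o["moment"],o["opening"])
q=ctrl.snapshot("top")
for t in("pip","pin_head"):
  for d in ctrl.cut_out(q,t)[:2]: print(t,d["conf"],xy(d),atz(q,xy(d),.09))
p=ctrl.snapshot("wrist"); save(p,"w11")
for t in("pip","pin_head","cap_grip"):
  for d in ctrl.cut_out(p,t)[:2]: ys,xs=np.nonzero(d["pixels"]); print(t,d["conf"],xy(d),xs.min(),xs.max(),ys.min(),ys.max(),atz(p,xy(d),.09,True))
# small dark blobs on the rim: pip candidates
b=(p["color"].astype(int).max(2)<120).astype(np.uint8); n,l,s,c=cv2.connectedComponentsWithStats(b)
for i in range(1,n):
    if 8<s[i,4]<90 and 150<c[i][1]<330 and 200<c[i][0]<430: print("blob",c[i],s[i,4],atz(p,c[i],.1,True))
m=np.array([.573,.0255])
for i in(51.3-3,51.3,51.3+180): print("pip pred",i,proj(p,[*(m+.031*np.array([np.cos(np.radians(i)),np.sin(np.radians(i))])),.1],True))
```

```text
[0.5735 0.0236 0.1734] [ 179.9578   -0.0337 -129.3856] [-5.3897  2.315   5.2605] [0.8056 2.0042 0.095 ] 0.015667892252481868
pip 0.46 [297.28 232.8 ] [0.5468 0.0055 0.09  ]
pip 0.75 [318.208 242.4  ] 244 390 196 293 [0.5565 0.007  0.09  ]
pin_head 0.55 [517.696 289.392] 479 552 257 321 [0.4842 0.1044 0.09  ]
cap_grip 0.84 [313.28  281.376] 271 360 248 376 [0.5719 0.0219 0.09  ]
cap_grip 0.52 [507.712 469.104] 487 519 444 477 [0.5604 0.2733 0.09  ]
blob [318.925 237.8  ] 40 [0.5528 0.0028 0.1   ]
pip pred 48.3 [313.7167 347.0671]
pip pred 51.3 [316.7471 347.0991]
pip pred 231.3 [315.4618 236.5237]
```

Request:
send_rows --deltas '[[[0,0,0],0],[[0,0,0],0],[[0,0,0],0],[[0,0,0],0],[[0,0,0],0]]'

```text
clock: 22.5
tool_pos: [0.5735, 0.0236, 0.1735]
orientation: [180.0, -0.0, -129.4]
force: [-4.4, 2.1, 5.2]
opening: 0.0152
gripper_force: 30.0
```

Run:
```python
from h import *
o=ctrl.get_obs(); print(o["tool_pos"],o["orientation"],o["force"],o["moment"],o["opening"])
p=ctrl.snapshot("wrist"); s=ctrl.snapshot("scene")
for n,q,w in(("w",p,True),("s",s,False)):
  for t,X in(("pin_head",[.632,.03,.087]),):
    print(n,t,proj(q,X,w),[(d["conf"],xy(d)) for d in ctrl.cut_out(q,t)[:2]])
b=(p["color"].astype(int).max(2)<120).astype(np.uint8); n,l,st,c=cv2.connectedComponentsWithStats(b)
print([c[i] for i in range(1,n) if 8<st[i,4]<90 and 200<c[i][1]<260 and 290<c[i][0]<340])
D=ctrl.cut_out(p,"cap_grip")[0]["pixels"]
for y in range(246,290,4): x=np.nonzero(D[y])[0]; print(y,(x.min(),x.max()) if len(x) else 0,end="; ")
```

```text
[0.5735 0.0236 0.1735] [ 179.959    -0.0322 -129.3828] [-4.3958  2.1463  5.1814] [0.8191 2.0677 0.0862] 0.015211161489212722
w pin_head [242.9161 347.2575] []
s pin_head [346.9815 255.0577] [(0.77, array([348.288, 254.592]))]
[array([318.925, 237.8  ])]
246 0; 250 0; 254 0; 258 0; 262 0; 266 0; 270 0; 274 0; 278 0; 282 0; 286 0;
```

```bash
python3 -c "
from plant import ctrl
print(ctrl.close_job())"
```

```text
the job is handed in; nothing more can be done
None
```

I handed the job in at 22.6 s of the 64 s allowed, but no verdict came back: the pin is fully home, and the cap is seated and held in the gripper about halfway to the lock (ring estimated at 0.58–0.7 rad, window 0.45–0.85).

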